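Two-button drawer release on a grain analyser

ROBOT

A 7-joint arm with a two-finger parallel gripper is mounted at the origin on the work surface. World frame = base frame: x ahead of the robot, y to its left, z up, the work surface at z = 0. Lengths are in m, angles in rad, forces in N, time in s.
With the tool pointing down it reaches from about 0.425 to 0.875 m from the base axis. Payload 8.4 kg.
Tool frame: the origin (TCP) lies at the very end of the fingers, on their centre line; the grasp point (between the pads) lies 19 mm behind it (robot.hold_point_z is the distance from the TCP to the grasp point, in m); y points along the fingers, z is the direction in which the jaws open and shut, and the axes are right-handed (so a half turn about y gives the same grasp; the last joint's range is limited). The gripper opens to 87 mm and grips with 3 to 60 N. Pads are 19 mm wide; open, the fingers measure 117 mm over their backs; the gripper's body (75 mm by 190 mm) begins 51 mm behind the grasp point.
Start: joints at [-0.099, 0.333, 0.04, 1.465, -0.013, 1.343, -0.059], TCP at [0.65, -0, 0.223] pointing down, gripper open.
Joint ranges: [-2.58, 2.58], [-0.38, 2.09], [-1.3, 1.39], [0.25, 2.4], [-1.5, 4.64], [0.08, 2.09], [-2.65, 2.65]. Speed limits (rad/s): [2.22, 2.22, 2.79, 2.79, 3.14, 3.14, 3.14].

INTERFACE

Orientations are given as a unit quaternion [w, x, y, z].
In Python, from station import robot, cams gives the robot as it stands.
- The arm moves only by the tool drive_tool, never from a script. Its arguments are lists of equal length, an entry for each row: "xyz": the shift along the tool's x, y, z in cm, a list of three; "turn": the turn, a rotation vector about the tool's x, y, z in rad, a list of three; "gripper": the finger opening in cm, from 0 to 8.7. In form: {"xyz": [[tx, ty, tz], ...], "turn": [[rx, ry, rz], ...], "gripper": [gripper, ...]}. A call has 1 to 8 rows; each row shifts and turns the pose as measured when the row begins, along the tool's axes as they then stand; what a row does not reach is not made up. A row lasts 1/12 s, in which the tool goes at most 41.7 mm and 7.16 degrees, less where a joint would pass 70% of its speed; a pose out of reach is approached as far as the arm can. A call is refused whole if a number of a shift passes 4.17 or a number of a turn 0.125, either way. A call with a gripper value outside its range is refused whole. The fingers move at their own pace and stop on an object; "grip_force" is the grip in N (left out, the last holds). Time passes only in rows, so rows that do not move let the fingers close. It gives the time, the measured TCP pose, the force and the opening at its end, in the units of the state.
- robot.get_obs(): the state, without advancing time (a new reading comes with each control period).
- cams.grab_frame(name): name is "scene" or "side" or "wrist"; returns (picture, depth): 400x640x3 uint8, red, green, blue; 400x640 float32, m along the optical axis (not along the pixel's ray), 0 where there is no reading.
- cams.camera_params(name): a dict with "vfov" (degrees; the focal length in pixels is half the picture's height over the tangent of half this angle, whatever the lens; pixels are square), "cx", "cy" (the principal point, pixels), "D" ([k1, k2, p1, p2, k3] as OpenCV has them; the pictures are not rectified), "extrinsics" (4x4, takes a point from camera to world coordinates); the wrist camera has in their place "T_tool_cam" (4x4, takes a point from camera to tool coordinates, whose origin is the TCP and whose axes are the tool frame's). Camera axes: x right, y down, z forward; pixel columns grow to the right and rows downward; lengths in m; the calibration is good to about 2 mm. A picture is of the moment at which its call begins: read the wrist's pose just before it. camera_params takes no time and is no camera call.
- robot.finish_job(): hands the job in, once; it reports no verdict.
The state is a dict: "t": time; "joint_pos": joint angles; "qd": joint speeds; "joint_efforts": joint torques, N m; "eef_pos": TCP position; "tool_rot": TCP orientation; "wrist_force": force on the tool from outside, world axes, zero at the start; "moment": the same for the moment, N m; "width": opening from 0.0 (shut) to 1.0 (fully open).
Only numpy, scipy, OpenCV 4.12 (cv2) and the standard library are available. Lean on these libraries where they do the work, as an engineer would, in place of code of your own. Each camera call takes 0.05 s, during which the arm holds its last target.

TASK

Open the grain analyser's drawer with its two-button release: with one fingertip on each green button, press both fully down together and keep them down without letting go while the blue-fronted drawer creeps out. When the drawer is fully out, lift off so that both buttons spring back up. Do not touch the drawer, and leave the two bottles and the steel cup where they stand.

Things in the scene. Friction and masses are not known exactly. Their poses are not given: they have to be found in the camera images.
- analyser: White box fixed to the bench, 240 mm deep (its x), 200 mm wide (y), 100 mm high; origin at the centre of its underside, z up; its -x side is the front, where the drawer comes out. On top, a yellow panel with two green buttons in a row along its y, 56 mm apart between centres, 20 mm in front of its centre; behind them a flat dark display. The buttons are its highest parts.
- left_button: Left (+y of the analyser) green round cap, 28 mm in diameter; origin at the centre of its flat top, 125 mm above the bench when up. Stands 13 mm proud of a black collar (42 mm in diameter, on the analyser's top). Goes 8 mm straight down and springs back. Takes 1.3 N to start, 4 N to be fully down (8 N for the pair).
- right_button: Right (-y of the analyser) green button, the same. 28 mm gap between the two caps.
- left_top (a point): Centre of the left button's top face; goes down with it.
- right_top (a point): Centre of the right button's top face; goes down with it.
- left_press (a joint): How far the left button is pressed, m: 0 up, 0.008 fully down. Its catch lets go of the drawer at about 0.0045.
- right_press (a joint): The same for the right button.
- drawer: Grey sample tray with a blue front plate 178 mm wide and 48 mm high (top edge 60 mm above the bench) and a fixed round steel cell. Its origin is the analyser's when shut and travels with the drawer, which slides out of the analyser's front (-x), well below the buttons. Not to be touched.
- drawer_front (a point): Middle of the upper edge of the drawer's blue front plate, 60 mm above the bench, 126 mm in front of the analyser's centre when shut.
- drawer_slide (a joint): How far the drawer is out, m: 0 shut, 0.060 fully out at its stop. A damped spring drives it out at about 13 mm/s while BOTH buttons are down (5 s in all). Each button has its own catch: with either one up the drawer is held (at the latest 12 mm further on). It does not go back in by itself.
- bottle_black: Loose white sample bottle with a black cap, 58 mm in diameter, 115 mm high, origin at the centre of its underside. Stands beside or behind the analyser. Leave it alone.
- bottle_blue: Loose white sample bottle with a blue cap, 54 mm in diameter, 105 mm high, origin at the centre of its underside. Leave it alone.
- cup: Loose open steel cup, 60 mm across the rim, 60 mm high, origin at the centre of its underside. Leave it alone.

How it is judged:
By the outcome, as a careful person would: the job done as asked, in the order asked, and still so for the second after the job is handed in, with the robot touching nothing.
It also fails if it takes over 38 s, if anything falls off the work surface, if the arm or the gripper's body presses on something with over 40 N, if the wrist force passes 120 N, or if a joint passes its speed limit or range.

## Working session

There is one attempt and no reset: what is moved stays moved. The work goes in short steps, Python scripts to look and compute and a tool call to move; the robot and the scene stay as the last step left them, time stands still between calls to the robot, and variables do not carry over. Pictures are saved under pics/ and viewed, and the job is handed in when it is done.

Besides the shell and the picture viewer there is one more tool, called by a JSON object that holds its "fn" and its "kwargs", one argument or row to a line. drive_tool: Moves the arm, as the interface text tells. Its arguments: {"type":"object","properties":{"xyz":{"type":"array","items":{"type":"array","items":{"type":"number"}}},"turn":{"type":"array","items":{"type":"array","items":{"type":"number"}}},"gripper":{"type":"array","items":{"type":"number"}},"grip_force":{"type":"number"}},"required":["xyz","turn","gripper"]}

```bash
mkdir -p pics; ls
cat > h.py <<'E'
import numpy as np, cv2
from station import robot, cams
from scipy.spatial.transform import Rotation as R
def K(p):
    f=200/np.tan(np.radians(p["vfov"])/2)
    return np.array([[f,0,p["cx"]],[0,f,p["cy"]],[0,0,1.]])
def ext(name,obs=None):
    p=cams.camera_params(name)
    if name!="wrist": return np.array(p["extrinsics"])
    T=np.eye(4); q=obs["tool_rot"]; T[:3,:3]=R.from_quat([q[1],q[2],q[3],q[0]]).as_matrix(); T[:3,3]=obs["eef_pos"]
    return T@np.array(p["T_tool_cam"])
def rays(name,px,E):
    p=cams.camera_params(name)
    u=cv2.undistortPoints(np.array(px,float).reshape(-1,1,2),K(p),np.array(p["D"],float)).reshape(-1,2)
    d=np.c_[u,np.ones(len(u))]@E[:3,:3].T
    return E[:3,3],d
def onplane(name,px,z,E):
    o,d=rays(name,px,E); return o+d*((z-o[2])/d[:,2])[:,None]
def tri(o1,d1,o2,d2):
    A=np.c_[d1,-d2]; s=np.linalg.lstsq(A,o2-o1,rcond=None)[0]
    a=o1+s[0]*d1;b=o2+s[1]*d2
    return (a+b)/2,np.linalg.norm(a-b)
def green(im):
    hsv=cv2.cvtColor(im,cv2.COLOR_RGB2HSV)
    return cv2.inRange(hsv,(45,90,40),(85,255,255))
E
python3 - <<'E'
from h import *
o=robot.get_obs(); print(o)
for n in("scene","side","wrist"):
    o=robot.get_obs(); im,d=cams.grab_frame(n)
    cv2.imwrite(f"pics/{n}0.png",im[...,::-1]); np.savez(f"{n}0.npz",im=im,d=d,E=ext(n,o))
    k,l,s,c=cv2.connectedComponentsWithStats(green(im))
    print(n,[(s[i].tolist(),c[i].round(1).tolist()) for i in range(1,k) if s[i,4]>40])
    print(ext(n,o).round(3).tolist())
E
```

```text
pics
{'t': 0.0, 'joint_pos': array([-0.0991891 ,  0.33389678,  0.03991143,  1.46628737, -0.01338495,
        1.34327786, -0.05851157]), 'qd': array([-0.00029819, -0.00054021, -0.00032527, -0.00043844, -0.00042488,
        0.00030324, -0.00123472]), 'joint_efforts': array([ 1.06989024e-03, -6.56351209e+01,  1.33598529e+00, -4.03798449e+01,
       -5.97442500e-02,  4.47441044e-02,  1.62792835e-04]), 'eef_pos': array([ 6.49531301e-01, -6.56743494e-05,  2.21661048e-01]), 'tool_rot': array([-0.49954856,  0.50041509, -0.50038341,  0.4996523 ]), 'wrist_force': array([ 0.08444634, -0.5241332 ,  0.2614977 ]), 'moment': array([-0.06333049, -0.01202923, -0.03187621]), 'width': 0.9999922200542171}
scene [([256, 167, 12, 10, 93], [261.2, 171.5]), ([233, 168, 12, 9, 91], [238.5, 172.1])]
[[0.157, 0.524, -0.837, 1.504], [0.987, -0.063, 0.146, -0.107], [0.024, -0.849, -0.528, 0.651], [0.0, 0.0, 0.0, 1.0]]
side [([368, 114, 12, 12, 105], [373.8, 118.9]), ([365, 129, 13, 14, 142], [370.7, 135.3])]
[[-0.993, -0.091, 0.071, 0.557], [-0.116, 0.761, -0.638, 0.519], [0.004, -0.642, -0.767, 0.65], [0.0, 0.0, 0.0, 1.0]]
wrist [([196, 336, 9, 15, 45], [200.2, 344.2])]
[[1.0, 0.001, -0.002, 0.649], [0.0, -0.955, -0.297, 0.083], [-0.002, 0.297, -0.955, 0.385], [0.0, 0.0, 0.0, 1.0]]
```

View pics/scene0.png

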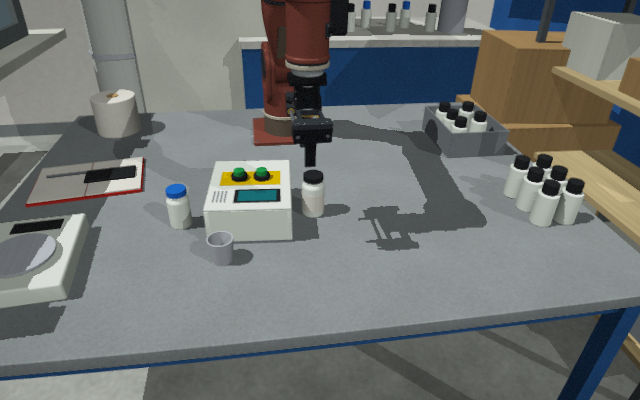

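View pics/side0.png

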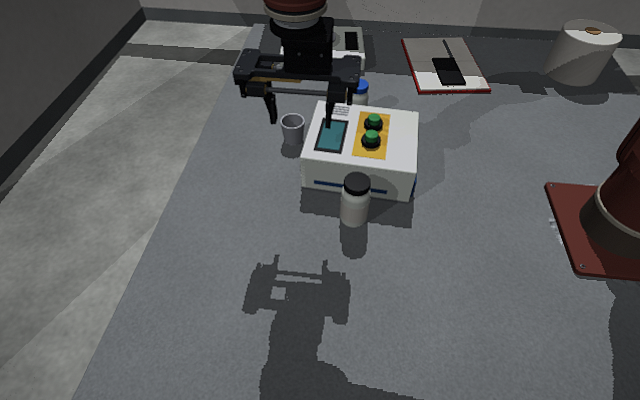

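View pics/wrist0.png

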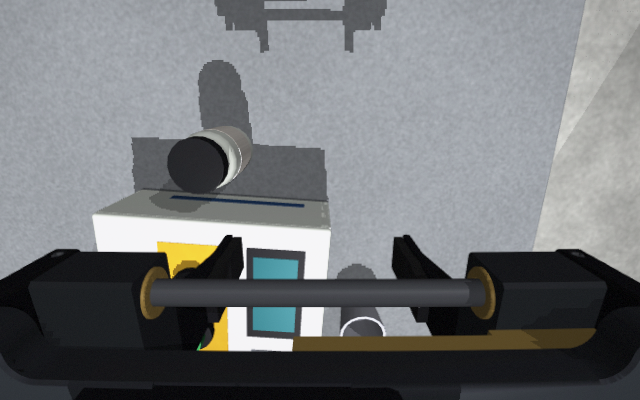

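The scene view shows the analyser with its front towards the robot and the green caps at (261,171) and (238,172). In the side view they are at (371,135) and (374,119). The black bottle stands on its +y side, with the blue bottle and the cup behind or to the right. Next I'll triangulate the caps.

Run:
```python
from h import *
S=np.load("scene0.npz");D=np.load("side0.npz")
sc={'L':(261.2,171.5),'R':(238.5,172.1)}; sd={'L':(370.7,135.3),'R':(373.8,118.9)}
P={}
for k in'LR':
    o1,d1=rays("scene",[sc[k]],S['E']);o2,d2=rays("side",[sd[k]],D['E'])
    P[k],g=tri(o1,d1[0],o2,d2[0]);print(k,P[k].round(4),round(g,4))
v=P['L']-P['R'];print("dist",np.linalg.norm(v),"yaw",np.degrees(np.arctan2(-v[0],v[1])))
# depth-based: green pts
for n,F in(("scene",S),("side",D)):
    m=green(F['im']);k,l,s,c=cv2.connectedComponentsWithStats(m)
    for i in range(1,k):
        if s[i,4]<40:continue
        ys,xs=np.where(l==i);o,d=rays(n,np.c_[xs,ys],F['E']);p=o+d*F['d'][ys,xs][:,None]
        top=p[p[:,2]>np.percentile(p[:,2],90)-.006]
        print(n,"zmax",np.percentile(p[:,2],[10,50,90]).round(4),"top c",top.mean(0).round(4),len(top),(top.min(0)+top.max(0)).round(4)/2)
    # yellow panel / white top edges
q=robot.get_obs()["tool_rot"];print(R.from_quat([q[1],q[2],q[3],q[0]]).as_matrix().round(3))
for n,F in(("scene",S),("side",D)):
    x,y=(250,180) if n=="scene" else (365,135)
    c=F['im'][y-45:y+55,x-75:x+75,::-1]
    cv2.imwrite(f"pics/{n}0z.png",cv2.resize(c,None,fx=5,fy=5,interpolation=cv2.INTER_NEAREST))
```

```text
L [ 0.5198 -0.0972  0.1193] 0.0011
R [ 0.5146 -0.1536  0.1183] 0.001
dist 0.056611603550053805 yaw -5.254899654129155
scene zmax [0.1138 0.1228 0.1258] top c [ 0.5218 -0.0974  0.1241] 60 [ 0.52045 -0.0973   0.1237 ]
scene zmax [0.1137 0.1224 0.1257] top c [ 0.518  -0.1529  0.1244] 55 [ 0.51555 -0.1528   0.1242 ]
side zmax [0.1152 0.1241 0.1259] top c [ 0.5157 -0.1348  0.1369] 83 [0.5301 0.1766 0.385 ]
side zmax [0.1139 0.124  0.126 ] top c [ 0.5191 -0.0968  0.1244] 105 [ 0.5193 -0.0993  0.1237]
[[ 0.    -0.001  1.   ]
 [-1.    -0.     0.   ]
 [ 0.    -1.    -0.001]]
```

View pics/side0z.png

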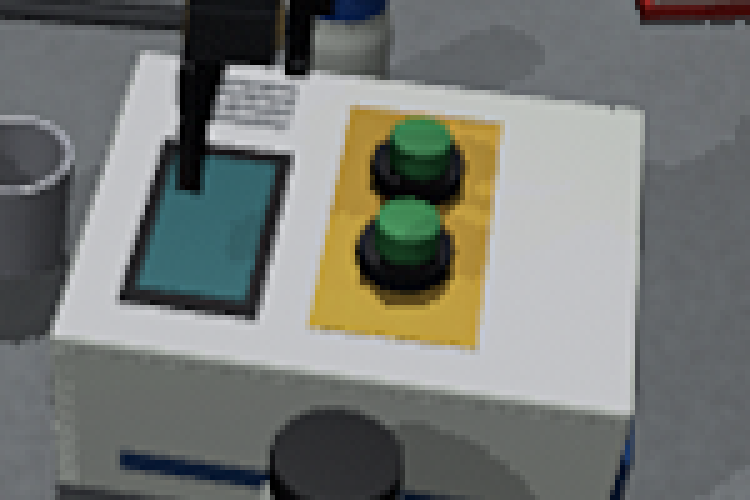

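View pics/scene0z.png

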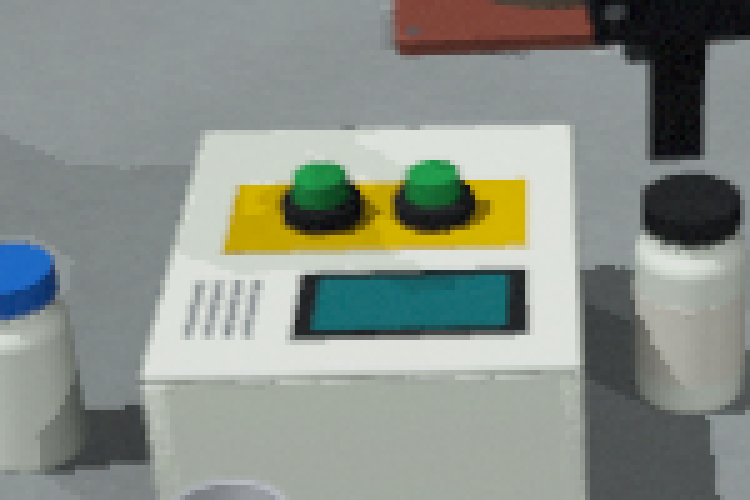

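Run:
```python
from h import *
for n in("scene","side"):
    F=np.load(f"{n}0.npz");im=F['im'];hsv=cv2.cvtColor(im,cv2.COLOR_RGB2HSV)
    m=green(im);k,l,s,c=cv2.connectedComponentsWithStats(m);C=[]
    for i in range(1,k):
        if s[i,4]<40:continue
        v=hsv[...,2][l==i]; t=cv2.threshold(v.reshape(-1,1),0,255,cv2.THRESH_OTSU)[0]
        ys,xs=np.where((l==i)&(hsv[...,2]>t))
        p=onplane(n,np.c_[xs,ys],.125,F['E']);(ctr,r)=cv2.minEnclosingCircle(p[:,:2].astype(np.float32))
        C.append(p.mean(0)[:2]);print(n,t,len(xs),xs.mean(),ys.mean(),"mean",p.mean(0).round(4),"circ",np.round(ctr,4),round(r,4))
    v=C[0]-C[1];v*=np.sign(v[1]);print(" dist",np.linalg.norm(v),"yaw",np.degrees(np.arctan2(-v[0],v[1])))
    y=cv2.inRange(hsv,(18,120,80),(34,255,255));k,l,s,c=cv2.connectedComponentsWithStats(y)
    i=1+np.argmax(s[1:,4]);ys,xs=np.where(l==i);p=onplane(n,np.c_[xs,ys],.1005,F['E'])[:,:2]
    print(" panel",s[i],cv2.minAreaRect((p*1000).astype(np.float32)))
```

```text
scene 118.0 42 261.0952380952381 169.11904761904762 mean [ 0.5187 -0.0968  0.125 ] circ [ 0.519  -0.0969] 0.0134
scene 106.0 50 237.8 170.38 mean [ 0.5186 -0.1544  0.125 ] circ [ 0.5234 -0.1548] 0.0195
 dist 0.05766462503897647 yaw -0.08931842080130946
 panel [ 471   31   99   93 3340] ((-436.9272155761719, 1223.09765625), (488.49835205078125, 1657.662353515625), 61.42074203491211)
side 86.0 66 373.7878787878788 117.0 mean [ 0.5151 -0.1524  0.125 ] circ [ 0.5154 -0.1526] 0.0126
side 93.0 84 371.2738095238095 133.46428571428572 mean [ 0.5189 -0.0973  0.125 ] circ [ 0.5188 -0.097 ] 0.0134
 dist 0.05517736306490059 yaw -3.956093572484582
 panel [352 112  38  47 847] ((516.779541015625, -125.41072845458984), (147.4125213623047, 68.22727966308594), 85.97271728515625)
```

The buttons come out at L (0.519,-0.097) and R (0.515,-0.1525), height about 0.125 and yaw about -4°, with 55.5 mm between centres against the given 56. Now I'll move above them.

{"fn": "drive_tool", "kwargs": {
  "xyz": [
    [1.6,0,-1.7],
    [1.6,0,-1.7],
    [1.6,0,-1.7],
    [1.6,0,-1.7],
    [1.6,0,-1.7],
    [1.6,0,-1.7],
    [1.6,0,-1.7],
    [1.3,0,-1.3]
  ],
  "turn": [
    [0,0,0],
    [0,0,0],
    [0,0,0],
    [0,0,0],
    [0,0,0],
    [0,0,0],
    [0,0,0],
    [0,0,0]
  ],
  "gripper": [4.1,4.1,4.1,4.1,4.1,4.1,4.1,4.1]
}}

```text
t: 0.82
eef_pos: [0.5127, -0.125, 0.2178]
tool_rot: [-0.501, 0.503, -0.5, 0.496]
wrist_force: [0.5, 0.3, 0.6]
width: 0.51
```

{"fn": "drive_tool", "kwargs": {
  "xyz": [
    [0,0,0],
    [0,0,0],
    [0,0,0],
    [0,0,0],
    [0,0,0],
    [0,0,0],
    [0,0,0],
    [0,0,0]
  ],
  "turn": [
    [0,-0.125,0],
    [0,-0.125,0],
    [0,-0.125,0],
    [0,-0.125,0],
    [0,-0.125,0],
    [0,-0.125,0],
    [0,-0.125,0],
    [0,-0.125,0]
  ],
  "gripper": [4.1,4.1,4.1,4.1,4.1,4.1,4.1,4.1]
}}

```text
t: 1.48
eef_pos: [0.5072, -0.1306, 0.2169]
tool_rot: [-0.679, 0.68, -0.2, 0.193]
wrist_force: [0.1, 1.3, -0.7]
width: 0.471
```

{"fn": "drive_tool", "kwargs": {
  "xyz": [
    [0,0,0],
    [0,0,0],
    [0,0,0],
    [0,0,0],
    [0,0,0]
  ],
  "turn": [
    [0,-0.122,0],
    [0,-0.122,0],
    [0,-0.122,0],
    [0,-0.12,0],
    [0,0,0]
  ],
  "gripper": [4.1,4.1,4.1,4.1,4.1]
}}

```text
t: 1.9
eef_pos: [0.5062, -0.1306, 0.2157]
tool_rot: [0.707, -0.706, 0.024, -0.016]
wrist_force: [0.6, 0.2, -0.3]
width: 0.466
```

```bash
cat > look.py <<'E'
from h import *
import sys
t=sys.argv[1]
for n in sys.argv[2:]:
    o=robot.get_obs(); im,d=cams.grab_frame(n)
    cv2.imwrite(f"pics/{n}{t}.png",im[...,::-1]); np.savez(f"{n}{t}.npz",im=im,d=d,E=ext(n,o))
o=robot.get_obs();q=o["tool_rot"];M=R.from_quat([q[1],q[2],q[3],q[0]]).as_matrix()
print(round(o["t"],2),o["eef_pos"].round(4),"F",o["wrist_force"].round(2),"w",o["width"]*87)
print("jaw yaw",np.degrees(np.arctan2(-M[0,2],M[1,2])).round(2),"tool y",M[:,1].round(4),"z",M[:,2].round(4))
E
python3 look.py 1 wrist
python3 - <<'E'
from h import *
p=cams.camera_params("wrist");print(p)
E
```

```text
1.95 [ 0.5062 -0.1306  0.2157] F [ 0.17 -0.34 -0.19] w 41.33138448614425
jaw yaw -3.68 tool y [-0.0119  0.0021 -0.9999] z [0.0642 0.9979 0.0013]
{'vfov': 65.85545353091058, 'cx': 317.23941387642026, 'cy': 200.19493153817993, 'D': array([-0.02784634,  0.        ,  0.        ,  0.        ,  0.        ]), 'T_tool_cam': array([[-1.81954600e-05,  9.55115147e-01,  2.96234799e-01,
        -8.25783892e-02],
       [ 9.38803150e-05, -2.96234796e-01,  9.55115143e-01,
        -1.62854861e-01],
       [ 9.99999995e-01,  4.51893756e-05, -8.42763825e-05,
         7.96079963e-04],
       [ 0.00000000e+00,  0.00000000e+00,  0.00000000e+00,
         1.00000000e+00]])}
```

View pics/wrist1.png

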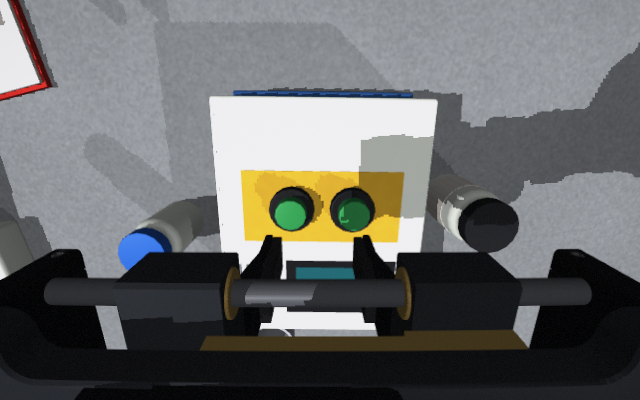

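The wrist view shows both button tops, at about (291,215) and (353,215), with the fingertips around (272,240) and (362,240). The drawer's blue edge is along the top at y≈94. I'll refine the buttons and the fingertip spacing from this view.

Run:
```python
from h import *
F=np.load("wrist1.npz");im=F['im'];hsv=cv2.cvtColor(im,cv2.COLOR_RGB2HSV)
m=cv2.inRange(hsv,(45,90,40),(85,255,255));k,l,s,c=cv2.connectedComponentsWithStats(m)
for i in range(1,k):
    if s[i,4]<100: continue
    ys,xs=np.where(l==i);p=onplane("wrist",np.c_[xs,ys],.125,F['E'])
    (cc,r)=cv2.minEnclosingCircle(p[:,:2].astype(np.float32))
    o,d=rays("wrist",np.c_[xs,ys],F['E']);q=o+d*F['d'][ys,xs][:,None]
    print(s[i],c[i],"mean",p.mean(0).round(4),"circ",np.round(cc,4),r,"z",np.percentile(q[:,2],[10,50,90]).round(4), "top", q[q[:,2]>.122].mean(0).round(4))
y=cv2.inRange(hsv,(18,120,40),(34,255,255));y=cv2.morphologyEx(y[140:246,200:440],cv2.MORPH_CLOSE,np.ones((3,3)))
k,l,s,c=cv2.connectedComponentsWithStats(y);i=1+np.argmax(s[1:,4]);ys,xs=np.where(l==i)
p=onplane("wrist",np.c_[xs+200,ys+140],.1005,F['E'])[:,:2]
print("panel",cv2.minAreaRect((p*1000).astype(np.float32)))
c=im[150:290,230:400,::-1];cv2.imwrite("pics/wrist1z.png",cv2.resize(c,None,fx=4,fy=4,interpolation=cv2.INTER_NEAREST))
# finger depth: points in tool frame
T=F['E']; 
ys,xs=np.mgrid[225:300,240:400];ys=ys.ravel();xs=xs.ravel();d=F['d'][ys,xs]
pc=cams.camera_params("wrist");u=cv2.undistortPoints(np.c_[xs,ys].astype(float).reshape(-1,1,2),K(pc),np.array(pc["D"])).reshape(-1,2)
P=np.c_[u,np.ones(len(u))]*d[:,None];P=P@pc["T_tool_cam"][:3,:3].T+pc["T_tool_cam"][:3,3]
ok=(d>0)&(P[:,1]>-.02)&(P[:,1]<.004)
for sg in(-1,1):
    Q=P[ok&(np.sign(P[:,2])==sg)]
    print(sg,len(Q),"x",np.percentile(Q[:,0],[2,50,98]).round(4),"y",np.percentile(Q[:,1],[2,98]).round(4),"z",np.percentile(Q[:,2],[2,50,98]).round(4))
    Q=Q[Q[:,1]>-.006];print("  tip",len(Q),Q.min(0).round(4),Q.max(0).round(4))
```

```text
[274 197  33  34 863] [290.18424102 213.27230591] mean [ 0.5118 -0.1536  0.125 ] circ [ 0.512 -0.153] 0.015564299188554287 z [0.1199 0.1255 0.1265] top [ 0.5119 -0.1533  0.1279]
[337 198  33  33 854] [353.10772834 213.96018735] mean [ 0.5156 -0.0989  0.125 ] circ [ 0.5161 -0.0999] 0.015675632283091545 z [0.1199 0.1255 0.1265] top [ 0.5163 -0.0983  0.1266]
panel ((516.0038452148438, -126.17618560791016), (149.91029357910156, 70.24060821533203), 86.11951446533203)
-1 414 x [-0.012  -0.0102  0.0073] y [-0.0197 -0.0006] z [-0.0281 -0.0218 -0.0195]
  tip 107 [-0.0123 -0.0059 -0.0285] [ 0.0083  0.0005 -0.0194]
1 415 x [-0.0122 -0.0102  0.0074] y [-0.0197 -0.0009] z [0.0214 0.0237 0.0301]
  tip 102 [-0.0122 -0.0059  0.0213] [0.0093 0.     0.0302]
```

View pics/wrist1z.png

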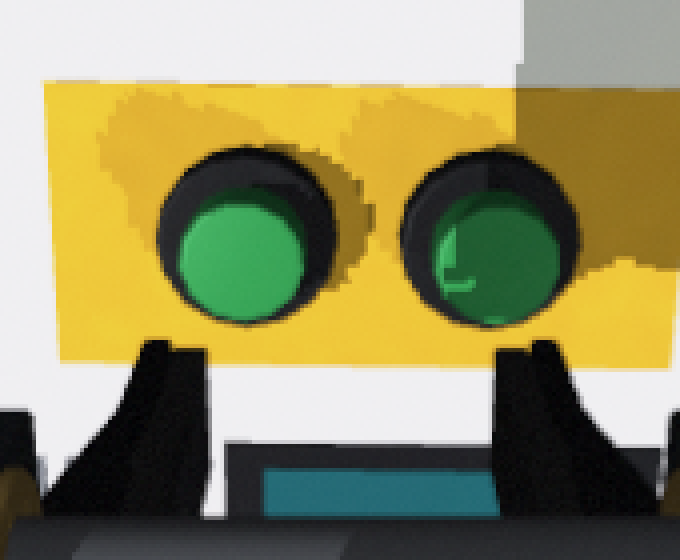

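{"fn": "drive_tool", "kwargs": {
  "xyz": [
    [0.3,1,0.2],
    [0.3,1,0.2],
    [0.3,1,0.1],
    [0.2,1,0.1],
    [0,1,0],
    [0,0.8,0],
    [0,0,0]
  ],
  "turn": [
    [0,0.003,-0.006],
    [0,0.002,-0.006],
    [0,0,0],
    [0,0,0],
    [0,0,0],
    [0,0,0],
    [0,0,0]
  ],
  "gripper": [4.7,4.7,4.7,4.7,4.7,4.7,4.7]
}}

```text
t: 2.53
eef_pos: [0.5178, -0.1253, 0.1536]
tool_rot: [0.707, -0.706, 0.033, -0.033]
wrist_force: [-0.1, -0.5, 0.0]
width: 0.539
```

```bash
python3 look.py 2 wrist side scene
python3 - <<'E'
import cv2
a=cv2.imread("pics/wrist2.png")[150:300,230:400];b=cv2.imread("pics/side2.png")[80:190,300:440];c=cv2.imread("pics/scene2.png")[120:220,190:310]
r=lambda i:cv2.resize(i,(390,300),interpolation=cv2.INTER_CUBIC)
import numpy as np
cv2.imwrite("pics/m2.png",np.vstack([np.hstack([r(a),r(b)]),np.hstack([r(c),r(c)*0])]))
E
```

```text
2.68 [ 0.5188 -0.1256  0.1559] F [-0.07 -0.32  0.47] w 46.76469345778898
jaw yaw -5.27 tool y [ 2.8e-03  8.0e-04 -1.0e+00] z [0.0918 0.9958 0.001 ]
```

View pics/m2.png

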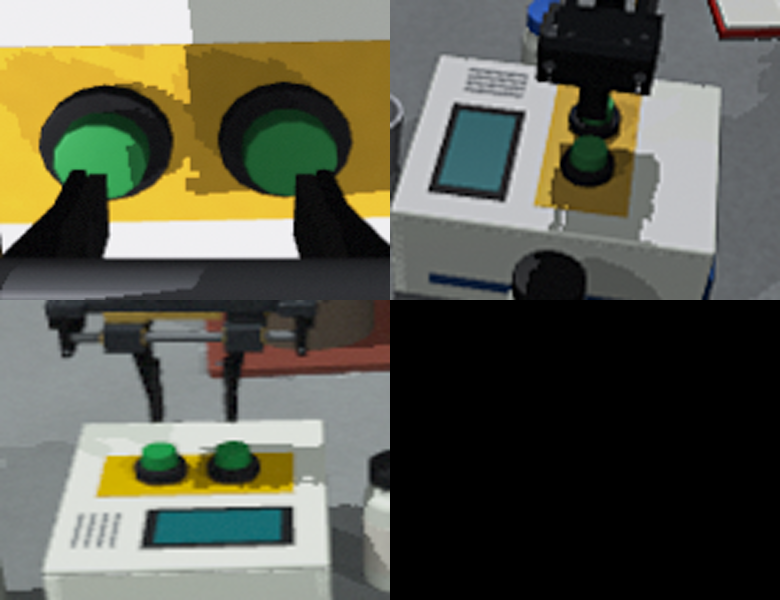

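The fingers line up with the caps in both views. I'll compute the relative offset in the tool frame, using the wrist camera for both fingers and caps so the calibration error cancels.

```bash
cat > rel.py <<'E'
from h import *
import sys
F=np.load(f"wrist{sys.argv[1]}.npz");im=F['im'];pc=cams.camera_params("wrist")
ys,xs=np.mgrid[140:300,220:420];ys=ys.ravel();xs=xs.ravel();d=F['d'][ys,xs]
u=cv2.undistortPoints(np.c_[xs,ys].astype(float).reshape(-1,1,2),K(pc),np.array(pc["D"])).reshape(-1,2)
P=np.c_[u,np.ones(len(u))]*d[:,None];P=P@pc["T_tool_cam"][:3,:3].T+pc["T_tool_cam"][:3,3]
g=(green(im)>0)[ys,xs];bl=(im.max(2)<50)[ys,xs]
for sg in(-1,1):
    s=np.sign(P[:,2])==sg
    Q=P[s&g&(d>0)]; h=np.percentile(Q[:,1],20); T=Q[Q[:,1]<h+.0025]
    print(sg,"cap top",len(T),"y",h.round(4),"x",T[:,0].min().round(4),T[:,0].max().round(4),"z",T[:,2].min().round(4),T[:,2].max().round(4),"mean",T.mean(0).round(4), "circ",np.round(cv2.minEnclosingCircle(T[:,[0,2]].astype(np.float32)),4) if 0 else "")
    Q=P[s&bl&(P[:,1]>-.005)&(P[:,1]<.003)&(d>0)]
    if len(Q):print("   tip",len(Q),"x",np.percentile(Q[:,0],[3,97]).round(4),"z",np.percentile(Q[:,2],[3,97]).round(4))
E
python3 rel.py 2
```

```text
-1 cap top 1018 y 0.0275 x -0.0154 0.0112 z -0.0418 -0.0154 mean [-0.0042  0.0273 -0.0277] circ 
   tip 51 x [-0.0122 -0.0022] z [-0.0308 -0.0227]
1 cap top 1074 y 0.0275 x -0.0164 0.0105 z 0.0134 0.0404 mean [-0.0045  0.028   0.0261] circ 
   tip 77 x [-0.012   0.0058] z [0.0243 0.0327]
```

{"fn": "drive_tool", "kwargs": {
  "xyz": [
    [-0.02,0.8,-0.1],
    [0,0.8,0],
    [0,0.6,0],
    [0,0,0]
  ],
  "turn": [
    [0,-0.01,0],
    [0,0,0],
    [0,0,0],
    [0,0,0]
  ],
  "gripper": [4.8,4.8,4.8,4.8]
}}

```text
t: 3.02
eef_pos: [0.5197, -0.1271, 0.1336]
tool_rot: [0.707, -0.706, 0.027, -0.031]
wrist_force: [0.2, 0.3, -0.3]
width: 0.552
```

```bash
python3 look.py 3 wrist side; python3 rel.py 3
python3 - <<'E'
import cv2,numpy as np
a=cv2.imread("pics/wrist3.png")[150:300,230:400];b=cv2.imread("pics/side3.png")[80:190,300:440]
r=lambda i:cv2.resize(i,(390,300),interpolation=cv2.INTER_CUBIC)
cv2.imwrite("pics/m3.png",np.hstack([r(a),r(b)]))
E
```

```text
3.12 [ 0.5201 -0.1271  0.1346] F [-0.12  0.02 -0.35] w 48.01070266319345
jaw yaw -4.67 tool y [ 7.2e-03  1.0e-04 -1.0e+00] z [8.140e-02 9.967e-01 6.000e-04]
-1 cap top 1006 y 0.0074 x -0.0179 0.0082 z -0.0409 -0.0134 mean [-0.0074  0.0078 -0.0253] circ 
   tip 70 x [-0.012   0.0015] z [-0.0313 -0.023 ]
1 cap top 1037 y 0.0075 x -0.0184 0.0083 z 0.0151 0.042 mean [-0.0079  0.0078  0.0271] circ 
   tip 88 x [-0.0119  0.0061] z [0.0248 0.033 ]
```

View pics/m3.png

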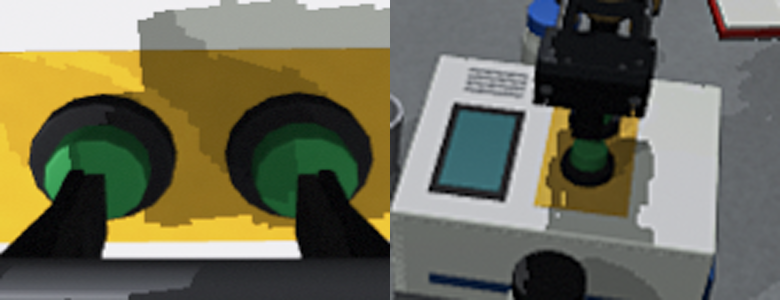

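Sideways the tips are centred on the caps to within 0.3 mm, and in x they need about -2.5 mm. I'll correct that and then go down to press.

{"fn": "drive_tool", "kwargs": {
  "xyz": [
    [-0.25,0,0],
    [-0.05,0.2,0],
    [0,0,0]
  ],
  "turn": [
    [0,0,0.006],
    [0,0,0],
    [0,0,0]
  ],
  "gripper": [4.8,4.8,4.8]
}}

```text
t: 3.37
eef_pos: [0.5172, -0.1269, 0.1331]
tool_rot: [0.707, -0.706, 0.028, -0.029]
wrist_force: [-0.0, -0.4, 0.4]
width: 0.552
```

{"fn": "drive_tool", "kwargs": {
  "xyz": [
    [0,0.5,0],
    [0,0.5,0],
    [0,0.5,0],
    [0,0.5,0],
    [0,0.4,0]
  ],
  "turn": [
    [0,0,0],
    [0,0,0],
    [0,0,0],
    [0,0,0],
    [0,0,0]
  ],
  "gripper": [4.8,4.8,4.8,4.8,4.8]
}}

```text
t: 3.78
eef_pos: [0.5183, -0.127, 0.1169]
tool_rot: [0.707, -0.706, 0.027, -0.031]
wrist_force: [-28.1, 5.2, 60.5]
width: 0.55
```

{"fn": "drive_tool", "kwargs": {
  "xyz": [
    [0,0.05,0]
  ],
  "turn": [
    [0,0,0]
  ],
  "gripper": [4.8]
}}

```text
t: 3.87
eef_pos: [0.5181, -0.127, 0.1184]
tool_rot: [0.707, -0.706, 0.027, -0.031]
wrist_force: [-4.4, 0.5, 6.1]
width: 0.553
```

{"fn": "drive_tool", "kwargs": {
  "xyz": [
    [0,0.2,0]
  ],
  "turn": [
    [0,0,0]
  ],
  "gripper": [4.8]
}}

```text
t: 3.95
eef_pos: [0.5182, -0.1271, 0.1178]
tool_rot: [0.707, -0.706, 0.027, -0.031]
wrist_force: [-3.1, 0.7, 6.8]
width: 0.554
```

{"fn": "drive_tool", "kwargs": {
  "xyz": [
    [0,0.18,0],
    [0,0.18,0]
  ],
  "turn": [
    [0,0,0],
    [0,0,0]
  ],
  "gripper": [4.8,4.8]
}}

```text
t: 4.12
eef_pos: [0.5183, -0.1271, 0.1173]
tool_rot: [0.707, -0.706, 0.027, -0.032]
wrist_force: [-12.6, 3.3, 26.8]
width: 0.547
```

Firm and steady now at 27 N. A quick look while I hold.

```bash
python3 look.py 4 wrist side
python3 - <<'E'
import cv2,numpy as np
a=cv2.imread("pics/wrist4.png")[60:300,180:450];b=cv2.imread("pics/side4.png")[80:220,300:460]
r=lambda i:cv2.resize(i,(400,350),interpolation=cv2.INTER_CUBIC)
cv2.imwrite("pics/m4.png",np.hstack([r(a),r(b)]))
E
```

```text
4.22 [ 0.5183 -0.1271  0.1173] F [-10.9    2.35  23.55] w 47.61914445388865
jaw yaw -4.73 tool y [ 0.0074  0.001  -1.    ] z [0.0825 0.9966 0.0016]
```

View pics/m4.png

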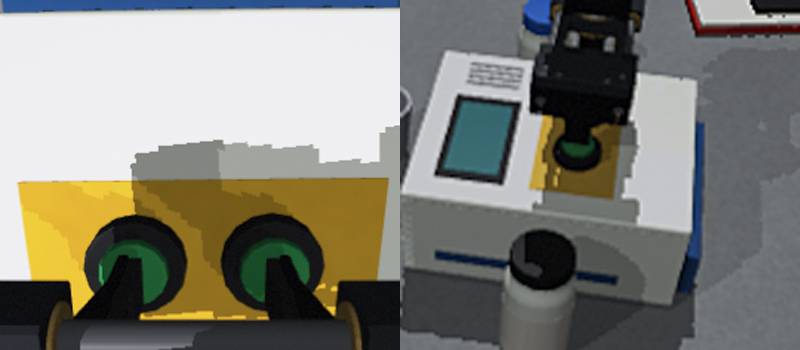

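Both caps are down and the drawer has started to come out. I'll keep holding, with about 20–30 N in total.

{"fn": "drive_tool", "kwargs": {
  "xyz": [
    [-0.02,0.18,0],
    [-0.02,0.18,0],
    [-0.02,0.18,0],
    [-0.02,0.18,0]
  ],
  "turn": [
    [0,0,0],
    [0,0,0],
    [0,0,0],
    [0,0,0]
  ],
  "gripper": [4.8,4.8,4.8,4.8]
}}

```text
t: 4.55
eef_pos: [0.5183, -0.1271, 0.1173]
tool_rot: [0.707, -0.706, 0.025, -0.033]
wrist_force: [-9.6, 2.3, 21.9]
width: 0.548
```

{"fn": "drive_tool", "kwargs": {
  "xyz": [
    [-0.02,0.18,0],
    [-0.02,0.18,0],
    [-0.02,0.18,0],
    [-0.02,0.18,0],
    [-0.02,0.18,0],
    [-0.02,0.18,0],
    [-0.02,0.18,0],
    [-0.02,0.18,0]
  ],
  "turn": [
    [0,0,0],
    [0,0,0],
    [0,0,0],
    [0,0,0],
    [0,0,0],
    [0,0,0],
    [0,0,0],
    [0,0,0]
  ],
  "gripper": [4.8,4.8,4.8,4.8,4.8,4.8,4.8,4.8]
}}

```text
t: 5.22
eef_pos: [0.5183, -0.1271, 0.1173]
tool_rot: [0.707, -0.706, 0.023, -0.036]
wrist_force: [-9.3, 1.9, 22.8]
width: 0.552
```

{"fn": "drive_tool", "kwargs": {
  "xyz": [
    [-0.02,0.18,0],
    [-0.02,0.18,0],
    [-0.02,0.18,0],
    [-0.02,0.18,0],
    [-0.02,0.18,0],
    [-0.02,0.18,0],
    [-0.02,0.18,0],
    [-0.02,0.18,0]
  ],
  "turn": [
    [0,0,0.002],
    [0,0,0.002],
    [0,0,0.002],
    [0,0,0.002],
    [0,0,0.002],
    [0,0,0.002],
    [0,0,0.002],
    [0,0,0.002]
  ],
  "gripper": [4.8,4.8,4.8,4.8,4.8,4.8,4.8,4.8]
}}

```text
t: 5.88
eef_pos: [0.5183, -0.1271, 0.1173]
tool_rot: [0.707, -0.706, 0.026, -0.032]
wrist_force: [-9.5, 1.9, 22.3]
width: 0.551
```

{"fn": "drive_tool", "kwargs": {
  "xyz": [
    [-0.02,0.18,0],
    [-0.02,0.18,0],
    [-0.02,0.18,0],
    [-0.02,0.18,0],
    [-0.02,0.18,0],
    [-0.02,0.18,0],
    [-0.02,0.18,0],
    [-0.02,0.18,0]
  ],
  "turn": [
    [0,0,0.002],
    [0,0,0.002],
    [0,0,0.002],
    [0,0,0.002],
    [0,0,0.002],
    [0,0,0.002],
    [0,0,0.002],
    [0,0,0.002]
  ],
  "gripper": [4.8,4.8,4.8,4.8,4.8,4.8,4.8,4.8]
}}

```text
t: 6.55
eef_pos: [0.5183, -0.1271, 0.1173]
tool_rot: [0.708, -0.705, 0.029, -0.029]
wrist_force: [-9.8, 3.5, 21.8]
width: 0.549
```

```bash
python3 look.py 5 wrist side
cat > drw.py <<'E'
from h import *
import sys
# blue plate upper edge in wrist view, z=.060 plane, distance ahead of analyser centre (button mid is 20 mm in front)
F=np.load(f"wrist{sys.argv[1]}.npz");hsv=cv2.cvtColor(F['im'],cv2.COLOR_RGB2HSV)
m=cv2.inRange(hsv,(100,120,40),(125,255,255));m[170:]=0
k,l,s,c=cv2.connectedComponentsWithStats(m)
i=1+np.argmax(s[1:,4]);print("blue",s[i],c[i].round(1))
x=int(c[i][0]);ys=np.where(l[:,x]==i)[0]
for y in(ys.min(),ys.max()+1):
    p=onplane("wrist",[(x,y)],.060,F['E'])[0];a=np.array([np.cos(np.radians(-4.2)),np.sin(np.radians(-4.2))])
    print("row",y,p.round(4),"ahead of analyser centre",-(a@(p[:2]-np.array([.517,-.126])))+.020)
E
python3 drw.py 5
python3 - <<'E'
import cv2,numpy as np
a=cv2.imread("pics/wrist5.png")[0:300,130:480];b=cv2.imread("pics/side5.png")[80:220,300:460]
r=lambda i:cv2.resize(i,(400,350),interpolation=cv2.INTER_CUBIC)
cv2.imwrite("pics/m5.png",np.hstack([r(a),r(b)]))
E
```

```text
6.65 [ 0.5183 -0.1271  0.1173] F [-9.01  1.85 21.68] w 47.96302064736865
jaw yaw -4.73 tool y [-5.0e-04  3.3e-03 -1.0e+00] z [0.0825 0.9966 0.0032]
blue [ 175    0  279   32 7354] [316.5  13.2]
row 0 [ 0.3729 -0.1149  0.06  ] ahead of analyser centre 0.16454792630948448
row 28 [ 0.3888 -0.1162  0.06  ] ahead of analyser centre 0.14856206653224188
```

View pics/m5.png

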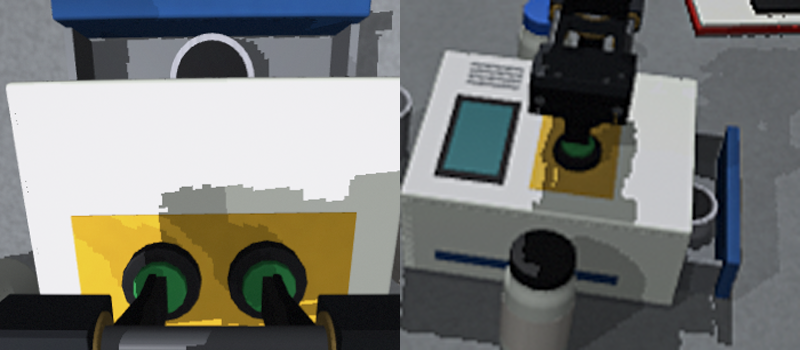

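The drawer is about half out, with its front edge at wrist row 0–28 and clear of the box in the side view, and both caps are still down. I'll go on holding.

{"fn": "drive_tool", "kwargs": {
  "xyz": [
    [-0.02,0.18,0],
    [-0.02,0.18,0],
    [-0.02,0.18,0],
    [-0.02,0.18,0],
    [-0.02,0.18,0],
    [-0.02,0.18,0],
    [-0.02,0.18,0],
    [-0.02,0.18,0]
  ],
  "turn": [
    [0,0,0.001],
    [0,0,0.001],
    [0,0,0.001],
    [0,0,0.001],
    [0,0,0.001],
    [0,0,0.001],
    [0,0,0.001],
    [0,0,0.001]
  ],
  "gripper": [4.8,4.8,4.8,4.8,4.8,4.8,4.8,4.8]
}}

```text
t: 7.32
eef_pos: [0.5183, -0.1271, 0.1173]
tool_rot: [0.708, -0.705, 0.03, -0.029]
wrist_force: [-9.7, 2.7, 22.1]
width: 0.554
```

{"fn": "drive_tool", "kwargs": {
  "xyz": [
    [-0.02,0.18,0],
    [-0.02,0.18,0],
    [-0.02,0.18,0],
    [-0.02,0.18,0],
    [-0.02,0.18,0],
    [-0.02,0.18,0],
    [-0.02,0.18,0],
    [-0.02,0.18,0]
  ],
  "turn": [
    [0,0,0.001],
    [0,0,0.001],
    [0,0,0.001],
    [0,0,0.001],
    [0,0,0.001],
    [0,0,0.001],
    [0,0,0.001],
    [0,0,0.001]
  ],
  "gripper": [4.8,4.8,4.8,4.8,4.8,4.8,4.8,4.8]
}}

```text
t: 7.98
eef_pos: [0.5183, -0.1271, 0.1173]
tool_rot: [0.708, -0.705, 0.03, -0.028]
wrist_force: [-9.5, 1.9, 21.7]
width: 0.549
```

{"fn": "drive_tool", "kwargs": {
  "xyz": [
    [-0.02,0.18,0],
    [-0.02,0.18,0],
    [-0.02,0.18,0],
    [-0.02,0.18,0],
    [-0.02,0.18,0],
    [-0.02,0.18,0],
    [-0.02,0.18,0],
    [-0.02,0.18,0]
  ],
  "turn": [
    [0,0,0.001],
    [0,0,0.001],
    [0,0,0.001],
    [0,0,0.001],
    [0,0,0.001],
    [0,0,0.001],
    [0,0,0.001],
    [0,0,0.001]
  ],
  "gripper": [4.8,4.8,4.8,4.8,4.8,4.8,4.8,4.8]
}}

```text
t: 8.65
eef_pos: [0.5183, -0.1271, 0.1173]
tool_rot: [0.708, -0.705, 0.03, -0.028]
wrist_force: [-9.4, 2.6, 22.6]
width: 0.553
```

{"fn": "drive_tool", "kwargs": {
  "xyz": [
    [-0.02,0.18,0],
    [-0.02,0.18,0],
    [-0.02,0.18,0],
    [-0.02,0.18,0],
    [-0.02,0.18,0],
    [-0.02,0.18,0],
    [-0.02,0.18,0],
    [-0.02,0.18,0]
  ],
  "turn": [
    [0,0,0.001],
    [0,0,0.001],
    [0,0,0.001],
    [0,0,0.001],
    [0,0,0.001],
    [0,0,0.001],
    [0,0,0.001],
    [0,0,0.001]
  ],
  "gripper": [4.8,4.8,4.8,4.8,4.8,4.8,4.8,4.8]
}}

```text
t: 9.32
eef_pos: [0.5183, -0.1271, 0.1173]
tool_rot: [0.708, -0.705, 0.03, -0.028]
wrist_force: [-8.5, 2.0, 21.8]
width: 0.552
```

```bash
python3 look.py 6 side
cat > dside.py <<'E'
from h import *
import sys
a=np.array([np.cos(np.radians(-4.2)),np.sin(np.radians(-4.2))])
for t in sys.argv[1:]:
    F=np.load(f"side{t}.npz");hsv=cv2.cvtColor(F['im'],cv2.COLOR_RGB2HSV)
    m=cv2.inRange(hsv,(100,120,30),(125,255,255));m[:,:412]=0;m[:,480:]=0;m[:100]=0;m[250:]=0
    ys,xs=np.where(m>0);o,d=rays("side",np.c_[xs,ys],F['E']);p=o+d*F['d'][ys,xs][:,None]
    f=-((p[:,:2]-[.517,-.126])@a)+.020
    e=p[:,2]>np.percentile(p[:,2],97)-.006
    print(t,len(p),"z top",np.percentile(p[:,2],97).round(4),"front dist",np.percentile(f,[5,50,95]).round(4),"at upper edge",np.median(f[e]).round(4),f[e].max().round(4))
E
python3 dside.py 0 4 5 6
```

```text
9.37 [ 0.5183 -0.1271  0.1173] F [-9.28  2.11 21.45] w 48.14609569647836
jaw yaw -4.71 tool y [-0.0034  0.0044 -1.    ] z [0.0821 0.9966 0.0041]
0 24 z top 0.0605 front dist [0.1233 0.1248 0.1261] at upper edge 0.1246 0.1253
4 268 z top 0.0622 front dist [0.1254 0.1301 0.1341] at upper edge 0.1303 0.1347
5 422 z top 0.0619 front dist [0.156  0.16   0.1663] at upper edge 0.1616 0.1667
6 507 z top 0.0615 front dist [0.1743 0.1775 0.1845] at upper edge 0.1795 0.1854
```

The front now measures about 59 mm out. It moved far less than the creep rate would give, so it looks to be at its stop. I'll hold a little longer and check that it no longer moves.

{"fn": "drive_tool", "kwargs": {
  "xyz": [
    [-0.02,0.18,0],
    [-0.02,0.18,0],
    [-0.02,0.18,0],
    [-0.02,0.18,0],
    [-0.02,0.18,0],
    [-0.02,0.18,0],
    [-0.02,0.18,0],
    [-0.02,0.18,0]
  ],
  "turn": [
    [0,0,0.001],
    [0,0,0.001],
    [0,0,0.001],
    [0,0,0.001],
    [0,0,0.001],
    [0,0,0.001],
    [0,0,0.001],
    [0,0,0.001]
  ],
  "gripper": [4.8,4.8,4.8,4.8,4.8,4.8,4.8,4.8]
}}

```text
t: 10.03
eef_pos: [0.5183, -0.1271, 0.1173]
tool_rot: [0.708, -0.705, 0.031, -0.028]
wrist_force: [-8.3, 1.8, 21.7]
width: 0.555
```

{"fn": "drive_tool", "kwargs": {
  "xyz": [
    [-0.02,0.18,0],
    [-0.02,0.18,0],
    [-0.02,0.18,0],
    [-0.02,0.18,0],
    [-0.02,0.18,0],
    [-0.02,0.18,0],
    [-0.02,0.18,0],
    [-0.02,0.18,0]
  ],
  "turn": [
    [0,0,0.001],
    [0,0,0.001],
    [0,0,0.001],
    [0,0,0.001],
    [0,0,0.001],
    [0,0,0.001],
    [0,0,0.001],
    [0,0,0.001]
  ],
  "gripper": [4.8,4.8,4.8,4.8,4.8,4.8,4.8,4.8]
}}

```text
t: 10.7
eef_pos: [0.5183, -0.1271, 0.1173]
tool_rot: [0.708, -0.705, 0.031, -0.027]
wrist_force: [-8.5, 1.2, 22.1]
width: 0.551
```

```bash
python3 look.py 7 side; python3 dside.py 6 7
python3 - <<'E'
import cv2,numpy as np
a=cv2.imread("pics/side6.png")[80:220,300:460];b=cv2.imread("pics/side7.png")[80:220,300:460]
r=lambda i:cv2.resize(i,(400,350),interpolation=cv2.INTER_CUBIC)
cv2.imwrite("pics/m7.png",np.hstack([r(a),r(b)]))
E
```

```text
10.75 [ 0.5183 -0.1271  0.1173] F [-9.52  2.34 21.86] w 48.01121652684151
jaw yaw -4.71 tool y [-0.0046  0.0048 -1.    ] z [0.0821 0.9966 0.0044]
6 507 z top 0.0615 front dist [0.1743 0.1775 0.1845] at upper edge 0.1795 0.1854
7 505 z top 0.0619 front dist [0.1743 0.1773 0.1846] at upper edge 0.1795 0.1858
```

View pics/m7.png

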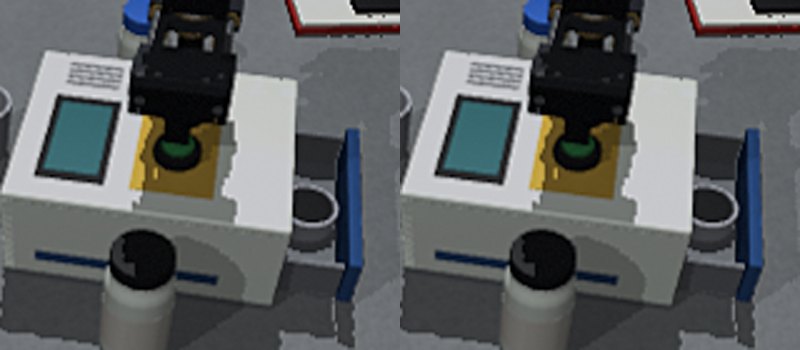

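The drawer has stopped at about 59–60 mm; the two frames, 1.4 s apart, show it in the same place. Now I'll lift straight off.

{"fn": "drive_tool", "kwargs": {
  "xyz": [
    [0,-0.4,0],
    [0,-0.8,0],
    [0,-1.2,0],
    [0,-1.6,0],
    [0,-1.6,0],
    [0,-1.6,0],
    [0,-1.2,0],
    [0,0,0]
  ],
  "turn": [
    [0,0,0],
    [0,0,0],
    [0,0,0],
    [0,0,0],
    [0,0,0],
    [0,0,0],
    [0,0,0],
    [0,0,0]
  ],
  "gripper": [4.8,4.8,4.8,4.8,4.8,4.8,4.8,4.8]
}}

```text
t: 11.42
eef_pos: [0.5184, -0.1275, 0.2066]
tool_rot: [0.708, -0.705, 0.031, -0.027]
wrist_force: [0.3, 0.7, 0.3]
width: 0.549
```

{"fn": "drive_tool", "kwargs": {
  "xyz": [
    [0,0,0],
    [0,0,0],
    [0,0,0]
  ],
  "turn": [
    [0,0,0],
    [0,0,0],
    [0,0,0]
  ],
  "gripper": [4.8,4.8,4.8]
}}

```text
t: 11.67
eef_pos: [0.5183, -0.1275, 0.206]
tool_rot: [0.708, -0.705, 0.031, -0.027]
wrist_force: [0.7, 0.3, 0.0]
width: 0.55
```

```bash
python3 look.py 8 wrist side scene; python3 dside.py 7 8
python3 - <<'E'
from h import *
for t in "18":
    F=np.load(f"wrist{t}.npz");m=green(F['im']);k,l,s,c=cv2.connectedComponentsWithStats(m)
    for i in range(1,k):
        if s[i,4]<100: continue
        ys,xs=np.where(l==i);o,d=rays("wrist",np.c_[xs,ys],F['E']);q=o+d*F['d'][ys,xs][:,None]
        print(t,c[i].round(1),"z",np.percentile(q[:,2],[20,50,90]).round(4))
a=cv2.imread("pics/wrist8.png");b=cv2.imread("pics/side8.png")[60:240,250:480];c=cv2.imread("pics/scene8.png")[120:280,150:350]
r=lambda i:cv2.resize(i,(400,300),interpolation=cv2.INTER_CUBIC)
cv2.imwrite("pics/m8.png",np.vstack([np.hstack([r(a),r(b)]),np.hstack([r(c),r(cv2.imread("pics/scene0.png")[120:280,150:350])])]))
E
```

```text
11.82 [ 0.5182 -0.1274  0.2059] F [ 0.38 -0.37 -0.23] w 48.182888519953
jaw yaw -4.7 tool y [-0.0054  0.0049 -1.    ] z [0.082  0.9966 0.0044]
7 505 z top 0.0619 front dist [0.1743 0.1773 0.1846] at upper edge 0.1795 0.1858
8 527 z top 0.0619 front dist [0.1743 0.177  0.1846] at upper edge 0.1795 0.1855
1 [290.2 213.3] z [0.1245 0.1255 0.1265]
1 [353.1 214. ] z [0.1245 0.1255 0.1265]
8 [284. 204.] z [0.1246 0.1255 0.1265]
8 [350.2 203. ] z [0.1247 0.1256 0.1265]
```

View pics/m8.png

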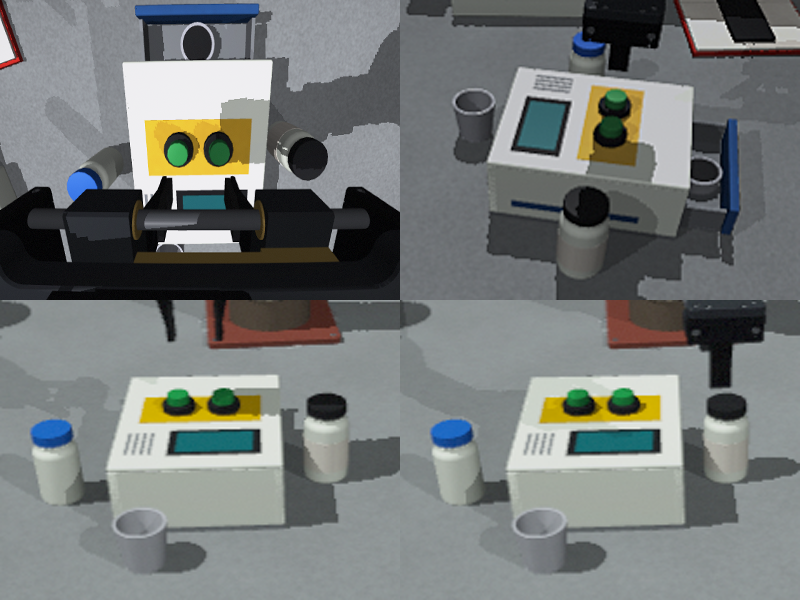

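Both buttons are back up at the same cap height as at the start (0.1255 m). The drawer has stayed out, and the bottles and cup are where they were. I'll hand the job in.

```bash
python3 -c "
from station import robot
print(robot.finish_job())"
```

```text
the job is handed in; nothing more can be done
None
```

The drawer is fully out, both buttons are back up, and the job was handed in at about 11.8 s of the 38 s allowed. I pressed both buttons together with one fingertip on each, held them down for about 7 s until the drawer stopped, then lifted straight off.

**Last checks**
- **Drawer:** its front measured about 59–60 mm out. It did not move between two pictures 1.4 s apart while I held, and it stayed there after the lift.
- **Buttons:** both cap tops measure 0.1255 m, the same as before the press.
- **Other objects:** by eye, the two bottles and the cup look unmoved in the before and after scene pictures.
- **Robot:** the tool is about 80 mm above the buttons, touching nothing, with the wrist force near zero.

**What was not clean**
- **Force peak:** the first press briefly reached about 67 N at the wrist (60 N of it vertical). That is under the 120 N wrist limit. It acted through the fingertips, not the arm or gripper body, which have the 40 N limit.
- **Slack moment:** easing off that peak let the force drop to about 6–7 N for under 0.2 s. The buttons rose to roughly 6.5–7 mm pressed, still well past the 4.5 mm catch point. After that I held a steady 22 N or so with the tool height constant.
- **Height reading:** bottom contact read 0.1173 m against the 0.117 m expected, which is within the calibration error.

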